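Clear the beaker from under the leak tester's pump lever and pump it up

ROBOT

A 6-joint arm with a two-finger parallel gripper is mounted at the origin on the work surface. World frame = base frame: x ahead of the robot, y to its left, z up, the work surface at z = 0. Lengths are in mm, angles in degrees, forces in N, time in s.
With the tool pointing down it reaches from about 225 to 875 mm from the base axis. Payload 3.4 kg.
Tool frame: the origin (TCP) lies midway between the tips of the shut fingers; the grasp point (between the pads) lies 19 mm behind it (env.pinch_z is the distance from the TCP to the grasp point, in mm); z points along the fingers, y is the line along which they close (so a half turn about z gives the same grasp; the last joint's range is limited). The gripper opens to 85 mm and grips with 20 to 120 N. Pads are 22 mm wide; open, the fingers measure 114 mm over their backs; the gripper's body (76 mm by 85 mm) begins 54 mm behind the grasp point. The pads swing forward as they close: fully open they stand 13 mm farther back than shut.
Start: joints at [62.682, 15.808, 86.224, -0, 77.962, -6.933], TCP at [200.314, 539.015, 231.328] pointing down, gripper open.
Joint ranges: [-165.64, 165.64], [-43.16, 119.46], [12.63, 154.43], [-67.54, 247.53], [6.08, 155.33], [-154.97, 154.97]. Speed limits (degrees/s): [147.25, 147.25, 180, 180, 180, 180].

INTERFACE

Orientations are given as a 3x3 rotation matrix whose columns are the frame's x, y, z axes.
In Python, from bench import env gives the robot as it stands.
- The arm moves only by the tool carry_out, never from a script. Its argument "steps" is a list of rows, each an object of numbers: "grip": the finger opening in mm, from 0 to 85.4; "tx", "ty", "tz": the shift along the world's x, y, z in mm; "rx", "ry", "rz": the turn, a rotation vector about the world's x, y, z in rad. In form: [{"grip": .., "tx": .., "ty": .., "tz": .., "rx": .., "ry": .., "rz": ..}, ...]. A call has 1 to 10 rows; each row is the pose to reach, as a shift and turn from the pose commanded when the call began; what a row does not reach only later rows make up. A row lasts 1/10 s, in which the tool goes at most 50 mm and 8.59 degrees, less where a joint would pass 70% of its speed; a pose out of reach is approached as far as the arm can. A call with a gripper value outside its range is refused whole. The fingers move at their own pace and stop on an object; the grip force is fixed at half the most. Time passes only in rows, so rows that repeat a pose let the fingers close. It gives the time, the measured TCP pose, the force, the opening and the grip force at its end, in the units of the state.
- env.sense(): the state, without advancing time (a new reading comes with each control period).
- env.get_image(name): name is "scene" or "top" or "wrist"; returns (picture, depth): 384x512x3 uint8, red, green, blue; 384x512 float32, mm along the optical axis (not along the pixel's ray), 0 where there is no reading.
- env.camera_info(name): a dict with "K" (3x3 intrinsics, pixels), "position" and "rotation" of the camera in the world; the wrist camera has in their place "mount" (4x4, takes a point from camera to tool coordinates, whose origin is the TCP and whose axes are the flange's). Camera axes: x right, y down, z forward; pixel columns grow to the right and rows downward; lengths in mm; the calibration is good to about 2 mm. The wrist camera is an equidistant fisheye: a pixel r from the principal point sees the ray r / f radians off the axis. A picture is of the moment at which its call begins: read the wrist's pose just before it. camera_info takes no time and is no camera call.
- env.sign_off(): hands the job in; it is judged then, once.
The state is a dict: "time": time; "joint_pos": joint angles; "qvel": joint speeds; "joint_efforts": joint torques, N m; "eef_pos": TCP position; "tool_rot": TCP orientation; "wrist_force": force on the tool from outside, world axes, zero at the start; "torque": the same for the moment, N m; "width": opening from 0.0 (shut) to 1.0 (fully open); "gripper_force": force on a finger pad.
Only numpy, scipy, OpenCV 4.12 (cv2) and the standard library are available. Lean on these libraries where they do the work, as an engineer would, in place of code of your own. Each camera call takes 0.05 s, during which the arm holds its last target. There are 200 camera calls.

TASK

Someone left the steel beaker of yellow valves standing under the red pump lever of the leak tester, so the lever cannot go down. Lift it out, keeping it upright so that nothing spills, set it down (do not drop it) standing in the shallow blue tray and let go; then pump the lever three full strokes, each time all the way down to its stop and all the way back up, and leave it up, all without disturbing the bowls and the pot.

Things in the scene. Friction and masses are not known exactly. Their poses are not given: they have to be found in the camera images.
- pump: Bench leak tester, fixed. Origin on the bench below the lever's pivot; the lever runs along its -x, z up. Grey base plate x -60 to 200, y -65 to 65 mm; two dark posts 132 mm high at the pivot; pump barrel 42 mm thick, 75 mm high at x -40; behind, a clear chamber 125 mm high with yellow cap; black gauge on a brass pipe at x 45, y 48, to 203 mm high.
- pan (a point): Centre of the floor of the steel drip pan fixed under the lever, 4 mm above the bench, at x -185 mm of the pump. Pan 170 mm along the lever, 100 mm across, rim 14 mm above the bench and 4 mm thick all round.
- pump_lever_hinge (a point): The lever's pivot, 110 mm above the pump's origin; the hinge axis is the pump's y axis.
- pump_lever (a joint): Red pump lever, rad pressed down from rest: 0 = fully up (its free end rises, 0.42 rad above level), 0.6 = on its stop (0.18 rad below level). Straight bar from the pivot, 20 mm wide and thick, 250 mm long, then the black hand pad. Springs back up by itself; 4 to 12 N at the pad press it down.
- pad (a point): Centre of the top face of the black rubber hand pad at the lever's free end, moving with it: 280 mm from the pivot along the lever, 12 mm above its centre line. Pad 80 mm along the lever, 56 mm wide, 18 mm thick. About 235 mm above the bench with the lever up, 72 mm fully down.
- beaker: Round steel beaker filled to the brim with yellow valves, 50 mm diameter (52 at a band near the rim), 103 mm high (valves to 109), about 0.2 kg, standing in the drip pan under the lever. Origin at the centre of its underside, z up. The bar's underside is about 65 mm above it with the lever up.
- tray: Shallow blue square tray fixed to the bench, 150 x 150 mm outside, 14 mm high, walls and floor 4 mm. Origin at the centre of its underside, z up, x and y along its sides. To the left or the right of the pump.
- bowls: Bystander: stack of cream bowls, 112 mm diameter, 94 mm high, loose. Origin at the centre of its underside.
- steel_bowl: Bystander: steel bowl, 100 mm diameter, 40 mm high, loose. Origin at the centre of its underside.
- pot: Bystander: clear pot with yellow cap, 72 mm diameter, 75 mm high, loose. Origin at the centre of its underside.
Not all that is in view belongs to the job. Of the things shaped like the tray, the blue one is meant.

How it is judged (in metres and radians):
On the way, in this order (a step that is already met when the one before it is completed fails the run):
1. the beaker stands upright in the blue tray, let go, with the pump lever still up (x of beaker in the frame of tray between -0.05 and 0.05 m and y of beaker in the frame of tray between -0.05 and 0.05 m and z of beaker in the frame of tray below 0.015 m and angle between beaker's own z axis and vertical below 0.12 rad and contact force between the fingers and beaker below 0.1 N and linear speed of beaker below 0.03 m/s and value of joint pump_lever below 0.08 rad), for 0.2 s.
2. lever fully down, first stroke (value of joint pump_lever above 0.52 rad), for 0.05 s.
3. lever back up after the first stroke (value of joint pump_lever below 0.08 rad), for 0.05 s.
4. lever fully down, second stroke (value of joint pump_lever above 0.52 rad), for 0.05 s.
5. lever back up after the second stroke (value of joint pump_lever below 0.08 rad), for 0.05 s.
6. lever fully down, third stroke (value of joint pump_lever above 0.52 rad), for 0.05 s.
7. lever back up after the third stroke (value of joint pump_lever below 0.08 rad), for 0.05 s.
At the end, for the whole second after the job is handed in: The beaker stands upright (within 7 degrees), at rest on the floor of the blue tray, wholly inside its rim, and the pump lever is back up (within 0.08 rad of its rest) (x of beaker in the frame of tray between -0.05 and 0.05 m and y of beaker in the frame of tray between -0.05 and 0.05 m and z of beaker in the frame of tray below 0.015 m and angle between beaker's own z axis and vertical below 0.12 rad and value of joint pump_lever below 0.08 rad and linear speed of beaker below 0.03 m/s); the robot touches nothing.
It fails at once if the stack of bowls is shifted by more than 30 mm or tipped (distance of bowls from where it was at the start of the episode above 0.03 m or angle between bowls's own z axis and vertical above 0.35 rad).
It fails at once if the steel bowl is shifted by more than 30 mm or tipped (distance of steel_bowl from where it was at the start of the episode above 0.03 m or angle between steel_bowl's own z axis and vertical above 0.35 rad).
It fails at once if the pot is shifted by more than 30 mm or tipped (distance of pot from where it was at the start of the episode above 0.03 m or angle between pot's own z axis and vertical above 0.35 rad).
It fails at once if the beaker is tipped by more than 35 degrees (angle between beaker's own z axis and vertical above 0.61 rad).
It fails at once if the beaker is dropped: out of the fingers with its foot more than 35 mm above the bench (height (world z) of beaker above 0.035 m and contact force between the fingers and beaker below 0.02 N).
It also fails if it takes over 69 s, if anything falls off the work surface, if the arm or the gripper's body presses on something with over 40 N, if the wrist force passes 120 N, or if a joint passes its speed limit or range.

## Working session

There is one attempt and no reset: what is moved stays moved. The work goes in short steps, Python scripts to look and compute and a tool call to move; the robot and the scene stay as the last step left them, time stands still between calls to the robot, and variables do not carry over. Pictures are saved under pics/ and viewed, at most 10 in all, crops included, and the job is handed in when it is done.

Besides the shell and the picture viewer there is one more tool, called after ">>>" by a JSON object that holds its "op" and its "data", one argument or row to a line. carry_out: Moves the arm, as the interface text tells. Its arguments: {"type":"object","properties":{"steps":{"type":"array","items":{"type":"object","properties":{"grip":{"type":"number"},"tx":{"type":"number"},"ty":{"type":"number"},"tz":{"type":"number"},"rx":{"type":"number"},"ry":{"type":"number"},"rz":{"type":"number"}}}}},"required":["steps"]}

```bash
mkdir -p pics
cat > h.py <<'E'
import numpy as np, cv2
from bench import env
def cloud(n):
    im,d=env.get_image(n); c=env.camera_info(n); K=np.array(c["K"])
    v,u=np.mgrid[:384,:512]
    p=np.stack([(u-K[0,2])/K[0,0]*d,(v-K[1,2])/K[1,1]*d,d],-1)
    P=p@np.array(c["rotation"]).T+np.array(c["position"]); P[d==0]=np.nan
    return im,P
E
python3 - <<'E'
from h import *
for n in("scene","top"):
    im,P=cloud(n); np.savez(n,im=im,P=P)
    cv2.imwrite(f"pics/{n}.png",im[...,::-1]); print(n,env.camera_info(n))
E
```

```text
scene {'K': array([[353.18664981,   0.        , 249.31320396],
       [  0.        , 353.18664981, 193.71912656],
       [  0.        ,   0.        ,   1.        ]]), 'position': array([ 889.71511182,  455.5782017 , 1110.9397825 ]), 'rotation': array([[-7.76630161e-01,  5.31072236e-01, -3.38833106e-01],
       [ 6.29956434e-01,  6.54127064e-01, -4.18655796e-01],
       [-6.96565299e-04, -5.38590813e-01, -8.42567179e-01]])}
top {'K': array([[440.10024305,   0.        , 258.20528682],
       [  0.        , 440.10024305, 191.55094621],
       [  0.        ,   0.        ,   1.        ]]), 'position': array([ 287.65044024,   -9.19212896, 1284.0142269 ]), 'rotation': array([[ 0.00853531, -0.98189819,  0.18921706],
       [-0.99996122, -0.00797063,  0.00374509],
       [-0.00216911, -0.18924168, -0.98192814]])}
```

View pics/scene.png

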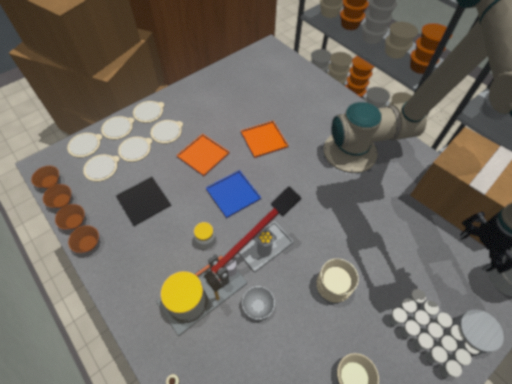

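View pics/top.png

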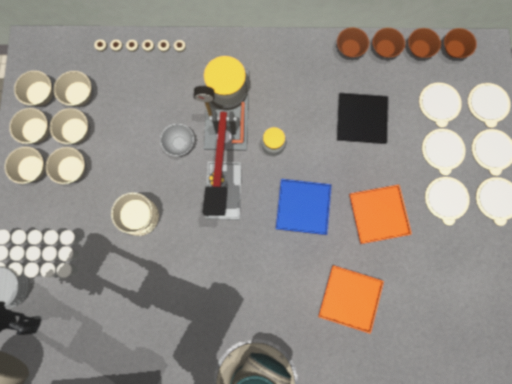

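Top view: lever with its pad at (215,200), beaker partly under it at about (213,178), or (265,240) in scene. Tray candidates: blue (303,207), orange (380,213) and (351,298), black (363,118); I choose blue. Bystanders: bowls (135,213), steel bowl (178,140), pot (273,140).

Run:
```python
from h import *
s=np.load("scene.npz");t=np.load("top.npz")
def seg(z,f,zr=None):
    im=z["im"];P=z["P"];h=cv2.cvtColor(im,cv2.COLOR_RGB2HSV).astype(int);m=f(h)&np.isfinite(P[...,2])
    if zr: m&=(P[...,2]>zr[0])&(P[...,2]<zr[1])
    n,l,st,c=cv2.connectedComponentsWithStats(m.astype(np.uint8))
    for i in range(1,n):
        if st[i,4]>25:
            q=P[l==i]; r=cv2.minAreaRect(q[:,:2].astype(np.float32))
            print(c[i].round(),st[i,4],"med",np.median(q,0).round(),"rect",np.round(r[0]),np.round(r[1]),round(r[2],1),"z",np.percentile(q[:,2],[5,95]).round())
for nm,z in(("scene",s),("top",t)):
    print(nm,"blue");seg(z,lambda h:(abs(h[...,0]-112)<12)&(h[...,1]>150)&(h[...,2]>80))
    print("red");seg(z,lambda h:((h[...,0]<6)|(h[...,0]>173))&(h[...,1]>150)&(h[...,2]>80))
    print("yellow");seg(z,lambda h:(abs(h[...,0]-26)<7)&(h[...,1]>150)&(h[...,2]>80))
    P=z["P"]
    # dark pad
    print("pad");seg(z,lambda h:h[...,2]<60,(205,260))
P=t["P"]
for n,(u,v) in dict(bowls=(135,213),steel=(178,140)).items():
    w=P[v-32:v+32,u-32:u+32].reshape(-1,3); w=w[(w[:,2]>25)]
    print(n,np.nanpercentile(w,[1,50,99],axis=0).round())
a=s["im"][195:290,210:320]; b=t["im"][120:240,150:340]
cv2.imwrite("pics/crop.png",cv2.vconcat([cv2.resize(x,(500,290),interpolation=2)[...,::-1] for x in(a,b)]))
```

```text
scene blue
[233. 194.] 1273 med [ 492. -132.    4.] rect [ 491. -133.] [152. 148.] 84.2 z [ 1. 12.]
red
[244. 240.] 448 med [622. 102. 165.] rect [622. 102.] [ 19. 235.] 88.4 z [119. 212.]
yellow
[203. 231.] 249 med [681. -42.  75.] rect [680. -43.] [58. 58.] 51.2 z [71. 79.]
[265. 237.] 82 med [550. 113. 110.] rect [550. 113.] [30. 32.] 53.0 z [107. 113.]
[181. 292.] 1336 med [848.  99. 125.] rect [846.  98.] [115. 129.] 84.2 z [122. 128.]
pad
[447.  33.] 79 med [-599.  -76.  233.] rect [-601.  -76.] [23. 23.] 18.5 z [209. 256.]
[286. 201.] 411 med [471. 106. 235.] rect [471. 105.] [68. 51.] 0.4 z [222. 249.]
top blue
[303. 206.] 2418 med [ 490. -137.    4.] rect [ 491. -137.] [145. 146.] 83.8 z [-1. 10.]
red
[220. 150.] 417 med [613.  98. 168.] rect [623.  98.] [ 19. 229.] 89.1 z [121. 212.]
yellow
[225.  75.] 1180 med [845.  93. 124.] rect [845.  96.] [114. 117.] 25.4 z [121. 128.]
[273. 138.] 306 med [677. -46.  74.] rect [677. -47.] [56. 54.] 0.3 z [70. 78.]
pad
[215. 201.] 553 med [466.  99. 237.] rect [468. 100.] [51. 72.] 89.3 z [222. 249.]
bowls [[403. 287.  33.]
 [457. 343.  59.]
 [508. 392.  96.]]
steel [[635. 142.  25.]
 [706. 245.  36.]
 [764. 284.  79.]]
```

View pics/crop.png

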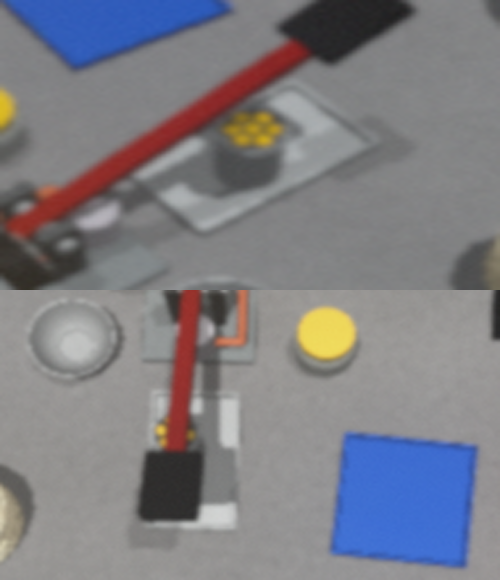

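The crop confirms the beaker at about (250,130) in the scene half, slightly to the left of the bar in the pan, and the blue tray with a plain floor. The bar blocks the grasp from above, so I'll take it from the tray side with the tool near horizontal.

Run:
```python
from h import *
s=env.sense()
for k in s: print(k,np.round(s[k],3).tolist())
print(env.camera_info("wrist"),env.pinch_z,[a for a in dir(env) if a[0]!="_"])
# beaker fit: visible body in scene: points z 25..100 near
S=np.load("scene.npz")["P"];T=np.load("top.npz")["P"]
for P in(S,T):
    w=P.reshape(-1,3); m=(abs(w[:,0]-550)<45)&(abs(w[:,1]-110)<45)
    for a,b in((25,60),(60,98),(98,118)):
        q=w[m&(w[:,2]>a)&(w[:,2]<b)]; 
        if len(q): print(a,len(q),np.percentile(q,[2,50,98],axis=0).round().tolist())
    for x0 in(430,450): 
        q=w[(abs(w[:,0]-535)<140)&(abs(w[:,1]-100)<80)&(w[:,2]>8)&(w[:,2]<20)]
    print("panrim",cv2.minAreaRect(q[:,:2].astype(np.float32)))
```

```text
time 0.1
joint_pos [62.683, 15.844, 86.289, -0.002, 77.965, -6.931]
qvel [-0.035, -0.072, -0.141, 0.057, -0.049, -0.012]
joint_efforts [0.003, -41.77, -24.641, 0.0, 0.006, 0.0]
eef_pos [200.068, 538.542, 230.522]
tool_rot [[-0.937, 0.348, -0.001], [0.348, 0.937, -0.002], [0.0, -0.002, -1.0]]
wrist_force [-0.815, -0.446, 0.152]
torque [-0.035, 0.005, 0.002]
gripper_force 0.0
width 0.999
{'K': array([[297.31863964,   0.        , 259.83817635],
       [  0.        , 297.31863964, 194.42562485],
       [  0.        ,   0.        ,   1.        ]]), 'mount': array([[-9.26334221e-04, -9.64781370e-01, -2.63051420e-01,
         6.66867876e+01],
       [ 9.99999541e-01, -8.29068729e-04, -4.80756692e-04,
         4.02045130e-01],
       [ 2.45737394e-04, -2.63051745e-01,  9.64781695e-01,
        -1.42820197e+02],
       [ 0.00000000e+00,  0.00000000e+00,  0.00000000e+00,
         1.00000000e+00]])} 18.700000000000003 ['IKError', 'camera_info', 'get_image', 'pinch_z', 'sense', 'sign_off']
25 64 [[539.0, 97.0, 26.0], [567.0, 129.0, 42.0], [574.0, 137.0, 58.0]]
60 68 [[537.0, 106.0, 61.0], [564.0, 132.0, 77.0], [573.0, 138.0, 97.0]]
98 206 [[526.0, 92.0, 100.0], [551.0, 115.0, 109.0], [573.0, 137.0, 113.0]]
panrim ((562.57421875, 99.87060546875), (224.9001007080078, 129.0357208251953), 0.21447661519050598)
25 7 [[541.0, 85.0, 26.0], [545.0, 86.0, 45.0], [552.0, 87.0, 53.0]]
60 12 [[532.0, 85.0, 66.0], [540.0, 87.0, 81.0], [548.0, 92.0, 97.0]]
98 117 [[531.0, 86.0, 99.0], [550.0, 122.0, 107.0], [568.0, 133.0, 114.0]]
panrim ((554.74658203125, 91.31035614013672), (244.17034912109375, 126.55546569824219), 2.7482261657714844)
```

>>> {"op": "carry_out", "data": {
  "steps": [
    {"tz":50},
    {"tx":22,"ty":-40,"tz":80,"rz":-0.12},
    {"tx":44,"ty":-85,"tz":110,"rz":-0.24},
    {"tx":65,"ty":-130,"tz":110,"rz":-0.36},
    {"tx":87,"ty":-175,"tz":110,"rz":-0.48},
    {"tx":109,"ty":-220,"tz":110,"rz":-0.6},
    {"tx":130,"ty":-265,"tz":110,"rz":-0.72},
    {"tx":152,"ty":-310,"tz":110,"rz":-0.84},
    {"tx":174,"ty":-355,"tz":110,"rz":-0.96},
    {"tx":196,"ty":-400,"tz":110,"rz":-1.08}
  ]
}}

```text
schema error: expected keys grip, tx, ty, tz, rx, ry, rz
```

>>> {"op": "carry_out", "data": {
  "steps": [
    {"tx":22,"ty":-45,"rz":-0.13},
    {"tx":44,"ty":-90,"rz":-0.13},
    {"tx":60,"ty":-135,"rz":-0.13},
    {"tx":60,"ty":-180,"rz":-0.13},
    {"tx":60,"ty":-200,"rz":-0.13},
    {"tx":60,"ty":-200,"rz":-0.13}
  ]
}}

```text
schema error: expected keys grip, tx, ty, tz, rx, ry, rz
```

Run:
```python
from h import *
s=env.sense()
for k in("time","joint_pos","eef_pos","tool_rot"): print(k,np.round(s[k],3).tolist())
```

```text
time 0.1
joint_pos [62.683, 15.844, 86.289, -0.002, 77.965, -6.931]
eef_pos [200.068, 538.542, 230.522]
tool_rot [[-0.937, 0.348, -0.001], [0.348, 0.937, -0.002], [0.0, -0.002, -1.0]]
```

All keys are required in each row.

>>> {"op": "carry_out", "data": {
  "steps": [
    {"grip":85,"tx":0,"ty":0,"tz":50,"rx":0,"ry":0,"rz":0},
    {"grip":85,"tx":22,"ty":-30,"tz":80,"rx":0,"ry":0,"rz":-0.12},
    {"grip":85,"tx":44,"ty":-70,"tz":110,"rx":0,"ry":0,"rz":-0.24},
    {"grip":85,"tx":65,"ty":-115,"tz":110,"rx":0,"ry":0,"rz":-0.36},
    {"grip":85,"tx":87,"ty":-160,"tz":110,"rx":0,"ry":0,"rz":-0.48},
    {"grip":85,"tx":109,"ty":-205,"tz":110,"rx":0,"ry":0,"rz":-0.6},
    {"grip":85,"tx":130,"ty":-250,"tz":110,"rx":0,"ry":0,"rz":-0.72},
    {"grip":85,"tx":152,"ty":-295,"tz":110,"rx":0,"ry":0,"rz":-0.84},
    {"grip":85,"tx":174,"ty":-340,"tz":110,"rx":0,"ry":0,"rz":-0.96},
    {"grip":85,"tx":196,"ty":-385,"tz":110,"rx":0,"ry":0,"rz":-1.08}
  ]
}}

```text
time: 1.1
eef_pos: [394.8, 155.4, 341.2]
tool_rot: [[-0.13, 0.992, 0.0], [0.992, 0.13, 0.0], [0.0, 0.0, -1.0]]
wrist_force: [0.8, -0.0, 0.1]
width: 0.997
gripper_force: 0.0
```

>>> {"op": "carry_out", "data": {
  "steps": [
    {"grip":85,"tx":22,"ty":-45,"tz":0,"rx":0,"ry":0,"rz":-0.13},
    {"grip":85,"tx":44,"ty":-90,"tz":0,"rx":0,"ry":0,"rz":-0.13},
    {"grip":85,"tx":60,"ty":-135,"tz":0,"rx":0,"ry":0,"rz":-0.13},
    {"grip":85,"tx":60,"ty":-180,"tz":0,"rx":0,"ry":0,"rz":-0.13},
    {"grip":85,"tx":60,"ty":-220,"tz":0,"rx":0,"ry":0,"rz":-0.13},
    {"grip":85,"tx":60,"ty":-220,"tz":0,"rx":0,"ry":0,"rz":-0.13}
  ]
}}

```text
time: 1.7
eef_pos: [454.6, -67.3, 340.5]
tool_rot: [[0.002, 1.0, -0.002], [1.0, -0.002, -0.002], [-0.002, -0.002, -1.0]]
wrist_force: [-0.2, 0.6, 0.2]
width: 0.995
gripper_force: 0.0
```

```bash
cat > st.py <<'E'
from h import *
s=env.sense()
for k in("time","joint_pos","eef_pos","tool_rot"): print(k,np.round(s[k],3).tolist())
E
python3 st.py
```

```text
time 1.7
joint_pos [-16.978, 3.065, 86.96, -0.154, 90.02, -16.886]
eef_pos [454.623, -67.267, 340.517]
tool_rot [[0.002, 1.0, -0.002], [1.0, -0.002, -0.002], [-0.002, -0.002, -1.0]]
```

>>> {"op": "carry_out", "data": {
  "steps": [
    {"grip":85,"tx":10,"ty":10,"tz":0,"rx":0.14,"ry":0,"rz":0},
    {"grip":85,"tx":20,"ty":20,"tz":0,"rx":0.28,"ry":0,"rz":0},
    {"grip":85,"tx":30,"ty":30,"tz":0,"rx":0.42,"ry":0,"rz":0},
    {"grip":85,"tx":40,"ty":30,"tz":0,"rx":0.5,"ry":0,"rz":0}
  ]
}}

```text
time: 2.1
eef_pos: [494.9, -32.1, 341.1]
tool_rot: [[-0.004, 1.0, -0.0], [0.875, 0.004, 0.484], [0.484, 0.002, -0.875]]
wrist_force: [0.4, -0.1, -0.5]
width: 0.992
gripper_force: 0.0
```

```bash
python3 st.py
```

```text
time 2.1
joint_pos [-30.272, 10.812, 83.971, 25.099, 99.82, -29.386]
eef_pos [494.937, -32.138, 341.092]
tool_rot [[-0.004, 1.0, -0.0], [0.875, 0.004, 0.484], [0.484, 0.002, -0.875]]
```

>>> {"op": "carry_out", "data": {
  "steps": [
    {"grip":85,"tx":10,"ty":10,"tz":-10,"rx":0.14,"ry":0,"rz":0},
    {"grip":85,"tx":20,"ty":20,"tz":-30,"rx":0.28,"ry":0,"rz":0},
    {"grip":85,"tx":30,"ty":20,"tz":-50,"rx":0.42,"ry":0,"rz":0},
    {"grip":85,"tx":40,"ty":20,"tz":-80,"rx":0.56,"ry":0,"rz":0},
    {"grip":85,"tx":55,"ty":20,"tz":-110,"rx":0.63,"ry":0,"rz":0},
    {"grip":85,"tx":55,"ty":20,"tz":-110,"rx":0.63,"ry":0,"rz":0}
  ]
}}

```text
time: 2.7
eef_pos: [549.6, -12.7, 224.3]
tool_rot: [[0.008, 1.0, -0.004], [0.421, 0.001, 0.907], [0.907, -0.009, -0.421]]
wrist_force: [-0.6, -0.6, 0.2]
width: 0.996
gripper_force: 0.0
```

```bash
python3 st.py
```

```text
time 2.7
joint_pos [-38.057, 32.252, 92.875, 46.821, 102.593, -48.345]
eef_pos [549.647, -12.723, 224.286]
tool_rot [[0.008, 1.0, -0.004], [0.421, 0.001, 0.907], [0.907, -0.009, -0.421]]
```

>>> {"op": "carry_out", "data": {
  "steps": [
    {"grip":85,"tx":0,"ty":0,"tz":-45,"rx":0,"ry":0,"rz":0},
    {"grip":85,"tx":0,"ty":0,"tz":-90,"rx":0,"ry":0,"rz":0},
    {"grip":85,"tx":0,"ty":0,"tz":-130,"rx":0,"ry":0,"rz":0},
    {"grip":85,"tx":0,"ty":0,"tz":-165,"rx":0,"ry":0,"rz":0},
    {"grip":85,"tx":0,"ty":0,"tz":-168,"rx":0,"ry":0,"rz":0},
    {"grip":85,"tx":0,"ty":0,"tz":-168,"rx":0,"ry":0,"rz":0}
  ]
}}

```text
time: 3.3
eef_pos: [550.2, -12.1, 65.6]
tool_rot: [[-0.007, 1.0, -0.0], [0.427, 0.003, 0.904], [0.904, 0.006, -0.427]]
wrist_force: [0.4, 0.0, 0.9]
width: 0.992
gripper_force: 0.0
```

```bash
python3 st.py
python3 - <<'E'
from h import *
a,d=env.get_image("wrist");b,P=cloud("scene");np.savez("w",im=a,d=d)
cv2.imwrite("pics/w1.png",cv2.hconcat([a,b])[::1,:,::-1][:, :][::1]) if 0 else cv2.imwrite("pics/w1.png",cv2.hconcat([cv2.resize(a,(400,300)),cv2.resize(b[100:340,130:450],(400,300))])[...,::-1])
E
```

```text
time 3.3
joint_pos [-37.993, 43.733, 98.718, 45.449, 90.07, -61.699]
eef_pos [550.198, -12.098, 65.641]
tool_rot [[-0.007, 1.0, -0.0], [0.427, 0.003, 0.904], [0.904, 0.006, -0.427]]
```

View pics/w1.png

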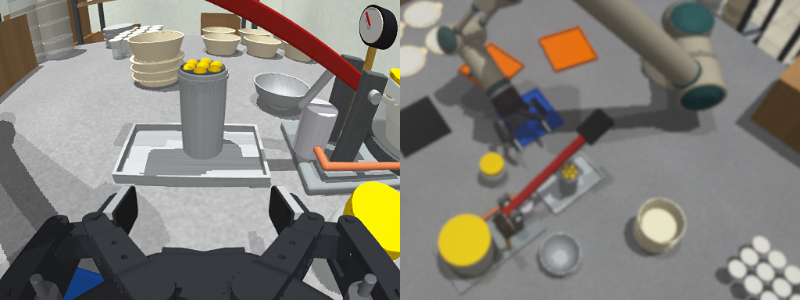

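The wrist view shows the beaker at (203,110), centred between the fingers (tips at about 130 and 272), with the bar well above. I check the range from the wrist depth.

```bash
cat >> h.py <<'E'
def wcloud(d,s):
    c=env.camera_info("wrist");K=c["K"];M=np.array(c["mount"])
    v,u=np.mgrid[:384,:512];x=u-K[0,2];y=v-K[1,2];r=np.hypot(x,y)+1e-9;th=r/K[0,0]
    k=d*np.tan(th)/r; p=np.stack([x*k,y*k,d],-1)@M[:3,:3].T+M[:3,3]
    P=p@np.array(s["tool_rot"]).T+np.array(s["eef_pos"]);P[(d==0)|(th>1.4)]=np.nan
    return P
E
python3 - <<'E'
from h import *
P=wcloud(np.load("w.npz")["d"],env.sense()).reshape(-1,3)
m=(abs(P[:,0]-550)<40)&(abs(P[:,1]-112)<40)
for a,b in((20,50),(50,80),(80,100)):
    q=P[m&(P[:,2]>a)&(P[:,2]<b)];A=np.c_[2*q[:,:2],np.ones(len(q))]
    c=np.linalg.lstsq(A,(q[:,:2]**2).sum(1),rcond=None)[0];print(c[:2],np.sqrt(c[2]+c[0]**2+c[1]**2),np.percentile(q,[2,98],axis=0).round())
q=P[(abs(P[:,0]-680)<60)&(abs(P[:,1]+45)<60)&(P[:,2]>20)];print(len(q) and np.percentile(q,[2,98],axis=0).round())
E
```

```text
[549.5438994  111.32077845] 24.528532197472714 [[527.  86.  21.]
 [573. 104.  49.]]
[549.73487867 111.26973924] 24.40564559255228 [[527.  86.  51.]
 [573. 104.  79.]]
[549.66172861 111.68029622] 24.839827214513548 [[526.  86.  80.]
 [572. 103. 100.]]
[[621. -80.  23.]
 [698. -19. 112.]]
```

>>> {"op": "carry_out", "data": {
  "steps": [
    {"grip":85,"tx":0,"ty":40,"tz":-4,"rx":0,"ry":0,"rz":0},
    {"grip":85,"tx":0,"ty":75,"tz":-4,"rx":0,"ry":0,"rz":0},
    {"grip":85,"tx":0,"ty":105,"tz":-4,"rx":0,"ry":0,"rz":0},
    {"grip":85,"tx":0,"ty":128,"tz":-4,"rx":0,"ry":0,"rz":0},
    {"grip":85,"tx":0,"ty":141,"tz":-4,"rx":0,"ry":0,"rz":0},
    {"grip":85,"tx":0,"ty":141,"tz":-4,"rx":0,"ry":0,"rz":0},
    {"grip":85,"tx":0,"ty":141,"tz":-4,"rx":0,"ry":0,"rz":0}
  ]
}}

```text
time: 4.1
eef_pos: [550.4, 127.7, 60.1]
tool_rot: [[-0.007, 1.0, 0.001], [0.428, 0.002, 0.904], [0.904, 0.007, -0.428]]
wrist_force: [-0.3, 0.4, -0.3]
width: 0.993
gripper_force: 0.0
```

>>> {"op": "carry_out", "data": {
  "steps": [
    {"grip":35,"tx":0,"ty":0,"tz":0,"rx":0,"ry":0,"rz":0},
    {"grip":35,"tx":0,"ty":0,"tz":0,"rx":0,"ry":0,"rz":0},
    {"grip":35,"tx":0,"ty":0,"tz":0,"rx":0,"ry":0,"rz":0},
    {"grip":35,"tx":0,"ty":0,"tz":0,"rx":0,"ry":0,"rz":0},
    {"grip":35,"tx":0,"ty":0,"tz":0,"rx":0,"ry":0,"rz":0},
    {"grip":35,"tx":0,"ty":0,"tz":0,"rx":0,"ry":0,"rz":0},
    {"grip":35,"tx":0,"ty":0,"tz":0,"rx":0,"ry":0,"rz":0},
    {"grip":35,"tx":0,"ty":0,"tz":0,"rx":0,"ry":0,"rz":0}
  ]
}}

```text
time: 4.9
eef_pos: [550.0, 128.2, 59.5]
tool_rot: [[-0.005, 1.0, 0.001], [0.427, 0.002, 0.904], [0.904, 0.005, -0.427]]
wrist_force: [-0.9, -3.7, 4.3]
width: 0.57
gripper_force: 61.9
```

>>> {"op": "carry_out", "data": {
  "steps": [
    {"grip":35,"tx":0,"ty":0,"tz":4,"rx":0,"ry":0,"rz":0},
    {"grip":35,"tx":0,"ty":0,"tz":12,"rx":0,"ry":0,"rz":0},
    {"grip":35,"tx":0,"ty":0,"tz":22,"rx":0,"ry":0,"rz":0},
    {"grip":35,"tx":0,"ty":0,"tz":28,"rx":0,"ry":0,"rz":0},
    {"grip":35,"tx":0,"ty":0,"tz":28,"rx":0,"ry":0,"rz":0},
    {"grip":35,"tx":0,"ty":-8,"tz":28,"rx":0,"ry":0,"rz":0},
    {"grip":35,"tx":0,"ty":-22,"tz":28,"rx":0,"ry":0,"rz":0},
    {"grip":35,"tx":0,"ty":-40,"tz":28,"rx":0,"ry":0,"rz":0},
    {"grip":35,"tx":-4,"ty":-60,"tz":28,"rx":0,"ry":0,"rz":0},
    {"grip":35,"tx":-8,"ty":-80,"tz":28,"rx":0,"ry":0,"rz":0}
  ]
}}

```text
time: 5.9
eef_pos: [541.9, 45.9, 86.8]
tool_rot: [[-0.005, 1.0, 0.001], [0.427, 0.001, 0.904], [0.904, 0.005, -0.427]]
wrist_force: [0.1, -0.1, -3.1]
width: 0.567
gripper_force: 62.0
```

>>> {"op": "carry_out", "data": {
  "steps": [
    {"grip":35,"tx":-6,"ty":-22,"tz":0,"rx":0,"ry":0,"rz":0},
    {"grip":35,"tx":-12,"ty":-44,"tz":0,"rx":0,"ry":0,"rz":0},
    {"grip":35,"tx":-18,"ty":-66,"tz":0,"rx":0,"ry":0,"rz":0},
    {"grip":35,"tx":-24,"ty":-88,"tz":0,"rx":0,"ry":0,"rz":0},
    {"grip":35,"tx":-30,"ty":-110,"tz":0,"rx":0,"ry":0,"rz":0},
    {"grip":35,"tx":-36,"ty":-130,"tz":0,"rx":0,"ry":0,"rz":0},
    {"grip":35,"tx":-42,"ty":-148,"tz":0,"rx":0,"ry":0,"rz":0},
    {"grip":35,"tx":-47,"ty":-160,"tz":0,"rx":0,"ry":0,"rz":0},
    {"grip":35,"tx":-51,"ty":-166,"tz":0,"rx":0,"ry":0,"rz":0},
    {"grip":35,"tx":-51,"ty":-166,"tz":0,"rx":0,"ry":0,"rz":0}
  ]
}}

```text
time: 6.9
eef_pos: [490.4, -118.3, 87.3]
tool_rot: [[-0.004, 1.0, 0.001], [0.426, 0.001, 0.904], [0.904, 0.004, -0.426]]
wrist_force: [0.4, 0.1, -3.3]
width: 0.567
gripper_force: 62.0
```

Run:
```python
from h import *
s=env.sense();a,d=env.get_image("wrist");b,Q=cloud("scene")
print(s["eef_pos"],s["gripper_force"],s["wrist_force"])
P=wcloud(d,s).reshape(-1,3);m=(abs(P[:,0]-491)<40)&(abs(P[:,1]+135)<40)
hs=cv2.cvtColor(a,cv2.COLOR_RGB2HSV).reshape(-1,3).astype(int)
bl=(abs(hs[:,0]-112)<12)&(hs[:,1]>130);q=P[bl&(P[:,2]<40)];print("tray",np.nanpercentile(q,[1,99],axis=0).round())
y=m&(P[:,2]>110)&(P[:,2]<160);print("top",np.nanpercentile(P[y],[2,50,98],axis=0).round())
cv2.imwrite("pics/w2.png",cv2.hconcat([cv2.resize(a,(400,300)),cv2.resize(b[100:340,130:450],(400,300))])[...,::-1])
```

```text
[ 490.3563372  -118.32533387   87.25835133] 62.00723648071289 [ 0.4122095   0.13173425 -3.25039263]
tray [[ 415. -152.    3.]
 [ 571.  -70.   15.]]
top [[ 457. -173.  111.]
 [ 490. -150.  134.]
 [ 527. -118.  140.]]
```

View pics/w2.png

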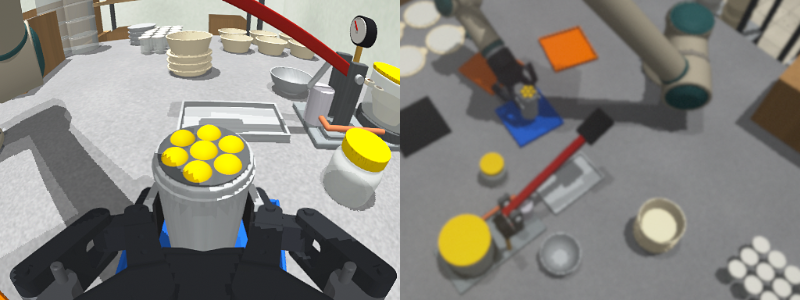

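The left half shows the beaker upright in the grip over the blue tray (rim about (205,165)); the right half shows it above the tray's middle. I lower it.

>>> {"op": "carry_out", "data": {
  "steps": [
    {"grip":35,"tx":0,"ty":0,"tz":-8,"rx":0,"ry":0,"rz":0},
    {"grip":35,"tx":0,"ty":0,"tz":-16,"rx":0,"ry":0,"rz":0},
    {"grip":35,"tx":0,"ty":0,"tz":-21,"rx":0,"ry":0,"rz":0},
    {"grip":35,"tx":0,"ty":0,"tz":-24,"rx":0,"ry":0,"rz":0},
    {"grip":35,"tx":0,"ty":0,"tz":-26,"rx":0,"ry":0,"rz":0},
    {"grip":35,"tx":0,"ty":0,"tz":-27,"rx":0,"ry":0,"rz":0},
    {"grip":35,"tx":0,"ty":0,"tz":-27,"rx":0,"ry":0,"rz":0}
  ]
}}

```text
time: 7.7
eef_pos: [490.7, -117.7, 60.3]
tool_rot: [[-0.005, 1.0, 0.0], [0.427, 0.002, 0.904], [0.904, 0.005, -0.427]]
wrist_force: [-0.1, 0.4, -2.6]
width: 0.564
gripper_force: 62.0
```

>>> {"op": "carry_out", "data": {
  "steps": [
    {"grip":35,"tx":0,"ty":0,"tz":-0.7,"rx":0,"ry":0,"rz":0},
    {"grip":35,"tx":0,"ty":0,"tz":-1.2,"rx":0,"ry":0,"rz":0},
    {"grip":35,"tx":0,"ty":0,"tz":-1.2,"rx":0,"ry":0,"rz":0}
  ]
}}

```text
time: 8.0
eef_pos: [490.8, -117.7, 59.5]
tool_rot: [[-0.005, 1.0, 0.0], [0.426, 0.002, 0.905], [0.905, 0.005, -0.426]]
wrist_force: [-0.3, -0.6, -2.2]
width: 0.571
gripper_force: 62.0
```

>>> {"op": "carry_out", "data": {
  "steps": [
    {"grip":35,"tx":0,"ty":0,"tz":-0.7,"rx":0,"ry":0,"rz":0},
    {"grip":35,"tx":0,"ty":0,"tz":-1.2,"rx":0,"ry":0,"rz":0},
    {"grip":35,"tx":0,"ty":0,"tz":-1.2,"rx":0,"ry":0,"rz":0}
  ]
}}

```text
time: 8.3
eef_pos: [490.7, -117.7, 59.5]
tool_rot: [[-0.006, 1.0, 0.0], [0.425, 0.002, 0.905], [0.905, 0.006, -0.425]]
wrist_force: [-1.3, -3.5, 5.9]
width: 0.568
gripper_force: 62.4
```

Contact is felt (+6 N), so I open the fingers, wait, then back straight out.

>>> {"op": "carry_out", "data": {
  "steps": [
    {"grip":54,"tx":0,"ty":0,"tz":0,"rx":0,"ry":0,"rz":0},
    {"grip":60,"tx":0,"ty":0,"tz":0,"rx":0,"ry":0,"rz":0},
    {"grip":70,"tx":0,"ty":0,"tz":0,"rx":0,"ry":0,"rz":0},
    {"grip":85,"tx":0,"ty":0,"tz":0,"rx":0,"ry":0,"rz":0},
    {"grip":85,"tx":0,"ty":0,"tz":0,"rx":0,"ry":0,"rz":0},
    {"grip":85,"tx":0,"ty":0,"tz":0,"rx":0,"ry":0,"rz":0},
    {"grip":85,"tx":0,"ty":0,"tz":0,"rx":0,"ry":0,"rz":0},
    {"grip":85,"tx":0,"ty":0,"tz":0,"rx":0,"ry":0,"rz":0}
  ]
}}

```text
time: 9.1
eef_pos: [490.7, -117.7, 57.9]
tool_rot: [[-0.005, 1.0, 0.0], [0.427, 0.002, 0.904], [0.904, 0.005, -0.427]]
wrist_force: [0.2, -0.2, -0.2]
width: 0.995
gripper_force: 0.0
```

>>> {"op": "carry_out", "data": {
  "steps": [
    {"grip":85,"tx":0,"ty":-15,"tz":3,"rx":0,"ry":0,"rz":0},
    {"grip":85,"tx":0,"ty":-40,"tz":3,"rx":0,"ry":0,"rz":0},
    {"grip":85,"tx":0,"ty":-80,"tz":5,"rx":0,"ry":0,"rz":0},
    {"grip":85,"tx":0,"ty":-110,"tz":30,"rx":0,"ry":0,"rz":0},
    {"grip":85,"tx":0,"ty":-110,"tz":75,"rx":0,"ry":0,"rz":0},
    {"grip":85,"tx":0,"ty":-110,"tz":120,"rx":0,"ry":0,"rz":0},
    {"grip":85,"tx":0,"ty":-110,"tz":120,"rx":0,"ry":0,"rz":0}
  ]
}}

```text
time: 9.8
eef_pos: [491.6, -230.0, 183.2]
tool_rot: [[-0.012, 1.0, 0.004], [0.432, 0.002, 0.902], [0.902, 0.012, -0.432]]
wrist_force: [0.1, -0.7, 0.2]
width: 0.998
gripper_force: 0.0
```

```bash
python3 st.py
python3 - <<'E'
from h import *
b,Q=cloud("scene");s=env.sense();a,d=env.get_image("wrist")
cv2.imwrite("pics/w3.png",cv2.hconcat([cv2.resize(a,(400,300)),cv2.resize(b[100:340,130:450],(400,300))])[...,::-1])
for P in(Q.reshape(-1,3),wcloud(d,s).reshape(-1,3)):
  q=P[(abs(P[:,0]-490)<50)&(abs(P[:,1]+135)<50)&(P[:,2]>85)&(P[:,2]<125)]; print(np.percentile(q,[2,50,98],axis=0).round())
E
```

```text
time 9.8
joint_pos [-54.091, 40.949, 80.572, 35.374, 113.247, -57.6]
eef_pos [491.643, -230.05, 183.191]
tool_rot [[-0.012, 1.0, 0.004], [0.432, 0.002, 0.902], [0.902, 0.012, -0.432]]
[[ 470. -151.   88.]
 [ 495. -125.  108.]
 [ 515. -107.  114.]]
[[ 468. -158.   87.]
 [ 491. -144.  108.]
 [ 513. -115.  112.]]
```

View pics/w3.png

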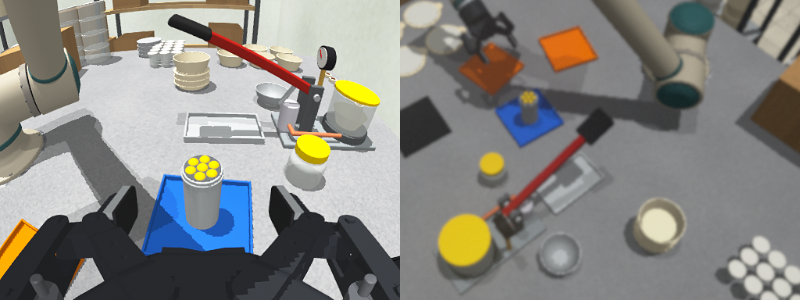

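Beaker stands upright mid-tray at (203,190), fingers clear, lever up, and the bowls and pot are untouched. Next I bring the tool back to vertical and go above the pad with the fingers shut.

>>> {"op": "carry_out", "data": {
  "steps": [
    {"grip":60,"tx":0,"ty":0,"tz":40,"rx":-0.1,"ry":0,"rz":0},
    {"grip":30,"tx":0,"ty":0,"tz":80,"rx":-0.24,"ry":0,"rz":0},
    {"grip":0,"tx":0,"ty":20,"tz":110,"rx":-0.38,"ry":0,"rz":0},
    {"grip":0,"tx":-5,"ty":50,"tz":130,"rx":-0.52,"ry":0,"rz":0},
    {"grip":0,"tx":-10,"ty":90,"tz":130,"rx":-0.66,"ry":0,"rz":0},
    {"grip":0,"tx":-15,"ty":130,"tz":130,"rx":-0.8,"ry":0,"rz":0},
    {"grip":0,"tx":-20,"ty":170,"tz":130,"rx":-0.94,"ry":0,"rz":0},
    {"grip":0,"tx":-22,"ty":210,"tz":130,"rx":-1.06,"ry":0,"rz":0},
    {"grip":0,"tx":-22,"ty":250,"tz":130,"rx":-1.13,"ry":0,"rz":0},
    {"grip":0,"tx":-22,"ty":290,"tz":130,"rx":-1.13,"ry":0,"rz":0}
  ]
}}

```text
time: 10.9
eef_pos: [467.5, 65.5, 307.4]
tool_rot: [[-0.009, 1.0, -0.001], [1.0, 0.009, -0.001], [-0.001, -0.001, -1.0]]
wrist_force: [0.3, -0.2, 0.4]
width: 0.003
gripper_force: 0.0
```

>>> {"op": "carry_out", "data": {
  "steps": [
    {"grip":0,"tx":0,"ty":25,"tz":0,"rx":0,"ry":0,"rz":0},
    {"grip":0,"tx":0,"ty":40,"tz":-20,"rx":0,"ry":0,"rz":0},
    {"grip":0,"tx":0,"ty":42,"tz":-40,"rx":0,"ry":0,"rz":0},
    {"grip":0,"tx":0,"ty":42,"tz":-50,"rx":0,"ry":0,"rz":0},
    {"grip":0,"tx":0,"ty":42,"tz":-50,"rx":0,"ry":0,"rz":0}
  ]
}}

```text
time: 11.4
eef_pos: [467.5, 103.9, 255.6]
tool_rot: [[-0.005, 1.0, -0.005], [1.0, 0.005, -0.001], [-0.001, -0.005, -1.0]]
wrist_force: [0.0, 0.8, 0.4]
width: 0.003
gripper_force: 0.0
```

```bash
python3 st.py
```

```text
time 11.4
joint_pos [4.223, 6.826, 94.508, -0.029, 78.981, 3.941]
eef_pos [467.472, 103.923, 255.566]
tool_rot [[-0.005, 1.0, -0.005], [1.0, 0.005, -0.001], [-0.001, -0.005, -1.0]]
```

>>> {"op": "carry_out", "data": {
  "steps": [
    {"grip":0,"tx":0,"ty":0,"tz":-18,"rx":0,"ry":0,"rz":0},
    {"grip":0,"tx":-7,"ty":0,"tz":-40,"rx":0,"ry":0,"rz":0},
    {"grip":0,"tx":-15,"ty":0,"tz":-65,"rx":0,"ry":0,"rz":0},
    {"grip":0,"tx":-21,"ty":0,"tz":-90,"rx":0,"ry":0,"rz":0},
    {"grip":0,"tx":-25,"ty":0,"tz":-115,"rx":0,"ry":0,"rz":0},
    {"grip":0,"tx":-27,"ty":0,"tz":-140,"rx":0,"ry":0,"rz":0},
    {"grip":0,"tx":-27,"ty":0,"tz":-160,"rx":0,"ry":0,"rz":0},
    {"grip":0,"tx":-26,"ty":0,"tz":-175,"rx":0,"ry":0,"rz":0},
    {"grip":0,"tx":-26,"ty":0,"tz":-180,"rx":0,"ry":0,"rz":0},
    {"grip":0,"tx":-26,"ty":0,"tz":-180,"rx":0,"ry":0,"rz":0}
  ]
}}

```text
time: 12.4
eef_pos: [444.5, 104.0, 79.0]
tool_rot: [[-0.003, 1.0, 0.002], [1.0, 0.003, 0.001], [0.001, 0.002, -1.0]]
wrist_force: [-2.0, 1.3, 10.0]
width: -0.002
gripper_force: 4.8
```

Run:
```python
from h import *
b,Q=cloud("scene");a,_=env.get_image("wrist")
cv2.imwrite("pics/w4.png",cv2.hconcat([cv2.resize(a,(400,300)),cv2.resize(b[100:340,130:450],(400,300))])[...,::-1])
```

```text
(no output)
```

View pics/w4.png

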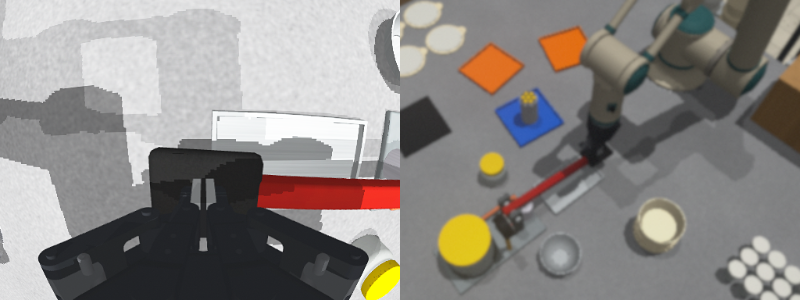

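The pad sits under the fingers at (205,180) and the lever is nearly down (z 79, 10 N). I press the last millimetres to the stop, then release fully.

>>> {"op": "carry_out", "data": {
  "steps": [
    {"grip":0,"tx":0,"ty":0,"tz":-4,"rx":0,"ry":0,"rz":0},
    {"grip":0,"tx":0,"ty":0,"tz":-8,"rx":0,"ry":0,"rz":0},
    {"grip":0,"tx":0,"ty":0,"tz":-8,"rx":0,"ry":0,"rz":0}
  ]
}}

```text
time: 12.8
eef_pos: [445.4, 104.0, 72.3]
tool_rot: [[-0.004, 1.0, 0.005], [1.0, 0.004, 0.001], [0.001, 0.005, -1.0]]
wrist_force: [-2.4, 1.5, 14.6]
width: -0.0
gripper_force: 7.0
```

>>> {"op": "carry_out", "data": {
  "steps": [
    {"grip":0,"tx":0,"ty":0,"tz":20,"rx":0,"ry":0,"rz":0},
    {"grip":0,"tx":-1,"ty":0,"tz":48,"rx":0,"ry":0,"rz":0},
    {"grip":0,"tx":1,"ty":0,"tz":75,"rx":0,"ry":0,"rz":0},
    {"grip":0,"tx":5,"ty":0,"tz":102,"rx":0,"ry":0,"rz":0},
    {"grip":0,"tx":12,"ty":0,"tz":130,"rx":0,"ry":0,"rz":0},
    {"grip":0,"tx":20,"ty":0,"tz":155,"rx":0,"ry":0,"rz":0},
    {"grip":0,"tx":26,"ty":0,"tz":180,"rx":0,"ry":0,"rz":0},
    {"grip":0,"tx":26,"ty":0,"tz":190,"rx":0,"ry":0,"rz":0},
    {"grip":0,"tx":26,"ty":0,"tz":190,"rx":0,"ry":0,"rz":0},
    {"grip":0,"tx":26,"ty":0,"tz":190,"rx":0,"ry":0,"rz":0}
  ]
}}

```text
time: 13.8
eef_pos: [467.8, 104.0, 259.0]
tool_rot: [[-0.004, 1.0, -0.002], [1.0, 0.004, -0.0], [-0.0, -0.002, -1.0]]
wrist_force: [-0.0, 0.5, 0.5]
width: -0.002
gripper_force: 0.0
```

Run:
```python
from h import *
for n in("scene","top"):
    b,Q=cloud(n);P=Q.reshape(-1,3)
    h=cv2.cvtColor(b,cv2.COLOR_RGB2HSV).astype(int).reshape(-1,3)
    m=((h[:,0]<6)|(h[:,0]>173))&(h[:,1]>150)&(h[:,2]>80)&(abs(P[:,1]-100)<25)&(P[:,0]<720)&(P[:,0]>480)
    if m.sum()>20: print(n,m.sum(),np.arctan(-np.polyfit(P[m,0],P[m,2],1)[0]),P[m,2].max())
```

```text
scene 381 0.42186488110558207 219.85969194852657
top 65 0.40800982174848566 141.68656449657806
```

Stroke one reached the stop, and the lever is back at 0.42 rad. Strokes two and three are the same.

>>> {"op": "carry_out", "data": {
  "steps": [
    {"grip":0,"tx":0,"ty":0,"tz":-20,"rx":0,"ry":0,"rz":0},
    {"grip":0,"tx":-8,"ty":0,"tz":-48,"rx":0,"ry":0,"rz":0},
    {"grip":0,"tx":-16,"ty":0,"tz":-75,"rx":0,"ry":0,"rz":0},
    {"grip":0,"tx":-22,"ty":0,"tz":-102,"rx":0,"ry":0,"rz":0},
    {"grip":0,"tx":-26,"ty":0,"tz":-130,"rx":0,"ry":0,"rz":0},
    {"grip":0,"tx":-27,"ty":0,"tz":-155,"rx":0,"ry":0,"rz":0},
    {"grip":0,"tx":-26,"ty":0,"tz":-175,"rx":0,"ry":0,"rz":0},
    {"grip":0,"tx":-26,"ty":0,"tz":-190,"rx":0,"ry":0,"rz":0},
    {"grip":0,"tx":-26,"ty":0,"tz":-190,"rx":0,"ry":0,"rz":0},
    {"grip":0,"tx":-26,"ty":0,"tz":-190,"rx":0,"ry":0,"rz":0}
  ]
}}

```text
time: 14.9
eef_pos: [445.3, 104.7, 72.0]
tool_rot: [[-0.005, 1.0, 0.006], [1.0, 0.005, 0.001], [0.001, 0.006, -1.0]]
wrist_force: [-0.2, 0.7, 17.8]
width: 0.004
gripper_force: 9.2
```

>>> {"op": "carry_out", "data": {
  "steps": [
    {"grip":0,"tx":0,"ty":0,"tz":20,"rx":0,"ry":0,"rz":0},
    {"grip":0,"tx":-1,"ty":0,"tz":48,"rx":0,"ry":0,"rz":0},
    {"grip":0,"tx":1,"ty":0,"tz":75,"rx":0,"ry":0,"rz":0},
    {"grip":0,"tx":5,"ty":0,"tz":102,"rx":0,"ry":0,"rz":0},
    {"grip":0,"tx":12,"ty":0,"tz":130,"rx":0,"ry":0,"rz":0},
    {"grip":0,"tx":20,"ty":0,"tz":155,"rx":0,"ry":0,"rz":0},
    {"grip":0,"tx":26,"ty":0,"tz":180,"rx":0,"ry":0,"rz":0},
    {"grip":0,"tx":26,"ty":0,"tz":190,"rx":0,"ry":0,"rz":0},
    {"grip":0,"tx":26,"ty":0,"tz":190,"rx":0,"ry":0,"rz":0},
    {"grip":0,"tx":26,"ty":0,"tz":190,"rx":0,"ry":0,"rz":0}
  ]
}}

```text
time: 15.9
eef_pos: [467.2, 104.3, 258.2]
tool_rot: [[-0.005, 1.0, -0.003], [1.0, 0.005, -0.0], [-0.0, -0.003, -1.0]]
wrist_force: [0.6, 0.1, -0.6]
width: 0.005
gripper_force: 0.0
```

>>> {"op": "carry_out", "data": {
  "steps": [
    {"grip":0,"tx":0,"ty":0,"tz":-20,"rx":0,"ry":0,"rz":0},
    {"grip":0,"tx":-8,"ty":0,"tz":-48,"rx":0,"ry":0,"rz":0},
    {"grip":0,"tx":-16,"ty":0,"tz":-75,"rx":0,"ry":0,"rz":0},
    {"grip":0,"tx":-22,"ty":0,"tz":-102,"rx":0,"ry":0,"rz":0},
    {"grip":0,"tx":-26,"ty":0,"tz":-130,"rx":0,"ry":0,"rz":0},
    {"grip":0,"tx":-27,"ty":0,"tz":-155,"rx":0,"ry":0,"rz":0},
    {"grip":0,"tx":-26,"ty":0,"tz":-175,"rx":0,"ry":0,"rz":0},
    {"grip":0,"tx":-26,"ty":0,"tz":-190,"rx":0,"ry":0,"rz":0},
    {"grip":0,"tx":-26,"ty":0,"tz":-190,"rx":0,"ry":0,"rz":0},
    {"grip":0,"tx":-26,"ty":0,"tz":-190,"rx":0,"ry":0,"rz":0}
  ]
}}

```text
time: 16.9
eef_pos: [444.7, 104.7, 71.7]
tool_rot: [[-0.005, 1.0, 0.005], [1.0, 0.005, 0.001], [0.001, 0.005, -1.0]]
wrist_force: [-0.3, 0.2, 21.2]
width: -0.001
gripper_force: 10.2
```

>>> {"op": "carry_out", "data": {
  "steps": [
    {"grip":0,"tx":0,"ty":0,"tz":20,"rx":0,"ry":0,"rz":0},
    {"grip":0,"tx":-1,"ty":0,"tz":48,"rx":0,"ry":0,"rz":0},
    {"grip":0,"tx":1,"ty":0,"tz":75,"rx":0,"ry":0,"rz":0},
    {"grip":0,"tx":5,"ty":0,"tz":102,"rx":0,"ry":0,"rz":0},
    {"grip":0,"tx":12,"ty":0,"tz":130,"rx":0,"ry":0,"rz":0},
    {"grip":0,"tx":20,"ty":0,"tz":155,"rx":0,"ry":0,"rz":0},
    {"grip":0,"tx":26,"ty":0,"tz":190,"rx":0,"ry":0,"rz":0},
    {"grip":0,"tx":26,"ty":0,"tz":230,"rx":0,"ry":0,"rz":0},
    {"grip":0,"tx":26,"ty":0,"tz":240,"rx":0,"ry":0,"rz":0},
    {"grip":0,"tx":26,"ty":0,"tz":240,"rx":0,"ry":0,"rz":0}
  ]
}}

```text
time: 17.9
eef_pos: [468.6, 104.3, 310.0]
tool_rot: [[-0.005, 1.0, 0.001], [1.0, 0.005, 0.0], [0.0, 0.001, -1.0]]
wrist_force: [-0.3, -0.0, -1.1]
width: -0.004
gripper_force: 0.0
```

Run:
```python
from h import *
b,Q=cloud("scene");P=Q.reshape(-1,3)
h=cv2.cvtColor(b,cv2.COLOR_RGB2HSV).astype(int).reshape(-1,3)
m=((h[:,0]<6)|(h[:,0]>173))&(h[:,1]>150)&(h[:,2]>80)&(abs(P[:,1]-100)<25)&(P[:,0]<720)&(P[:,0]>480)
print(np.arctan(-np.polyfit(P[m,0],P[m,2],1)[0]),env.sense()["qvel"])
cv2.imwrite("pics/end.png",cv2.resize(b,(768,576))[...,::-1])
```

```text
0.42072011132271764 [-0.00553361  0.83537757  2.05557993 -0.00317713 -0.01923319 -0.03793867]
```

View pics/end.png

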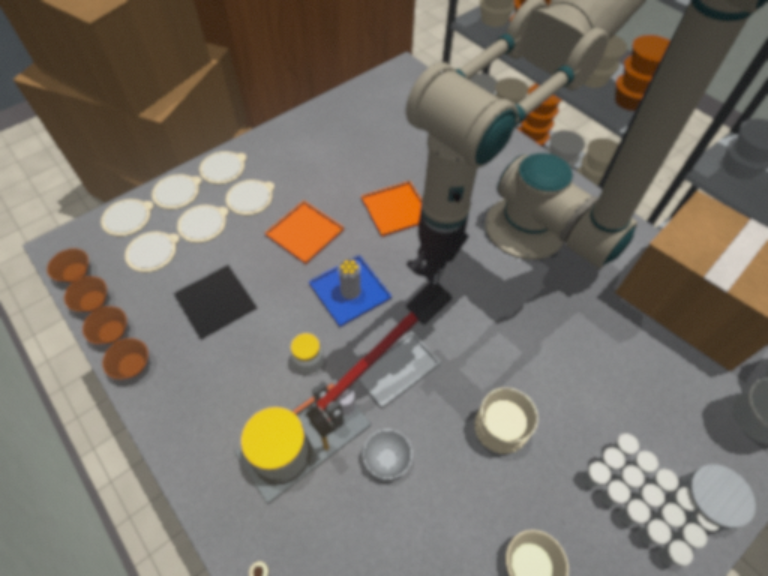

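The final picture shows the beaker upright in the blue tray at (348,280), the lever up with its pad at (430,300), the gripper clear above it, and the bystanders in place.

```bash
python3 -c "
from bench import env
print(env.sign_off())"
```

```text
the job is handed in; nothing more can be done
None
```

The beaker stands upright and released in the blue tray, the lever was pumped three full strokes down to its stop and left up, the bowls and pot were not disturbed, and the job was handed in at about 18 s; `sign_off()` returned no verdict.

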